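# Fit the adjustable wrench and tighten the sign stand's nut

### The arm

A 6-joint arm with a two-finger parallel gripper is mounted at the origin on a cart in front of the work surface, level with it; the furniture and walls round the work are solid. World frame = base frame: x ahead of the robot, y to its left, z up, the work surface at z = 0. Lengths are in m, angles in rad, forces in N, time in s.
With the tool pointing down it reaches from about 0.375 to 0.925 m from the base axis. Payload 5.7 kg.
Tool frame: the origin (TCP) lies at the centre of the arm's flange, where the gripper is bolted on; the fingertips stand 173 mm ahead of it and the grasp point (between the pads) lies 155 mm ahead of it; y points along the fingers, x is the direction in which the jaws open and shut, and the axes are right-handed (so a half turn about y gives the same grasp; the last joint's range is limited). The gripper opens to 85 mm and grips with 20 to 120 N. Pads are 22 mm wide; open, the fingers measure 114 mm over their backs; the gripper's body (76 mm by 85 mm) begins 54 mm behind the grasp point. The pads swing forward as they close: fully open they stand 13 mm farther back than shut.
Start: joints at [1.214, 0.359, 1.51, -0, 1.272, -0.115], TCP at [0.144, 0.583, 0.405] pointing down, gripper open.
Joint ranges: [-2.97, 2.97], [-1.01, 2.36], [0.21, 2.38], [-0.96, 4.11], [0.2, 2.71], [-2.98, 2.98]. Speed limits (rad/s): [2.39, 2.39, 3.14, 3.14, 3.14, 3.14].

### API

Orientations are given as a rotation vector (axis times angle).
In Python, from cell import robot gives the robot as it stands.
- The arm moves only by the tool carry_out, never from a script. Its argument "moves" is a list of rows, each a list of 7 numbers: the turn, a rotation vector about the tool's x, y, z in degrees, then the shift along the tool's x, y, z in m, then the closure in counts, from 0 (fully open) to 255 (shut). A call has exactly 5 rows; each row is the pose to reach, as a shift and turn from the pose commanded when the call began, along the tool's axes at that moment; what a row does not reach only later rows make up. A row lasts 1/10 s, in which the tool goes at most 50 mm and 8.59 degrees, less where a joint would pass 70% of its speed; a pose out of reach is approached as far as the arm can. A call with a gripper value outside its range is refused whole. The fingers move at their own pace and stop on an object; "force" is the grip in N (left out, the last holds). Time passes only in rows, so rows that repeat a pose let the fingers close, or fill a call up. It gives the time, the measured TCP pose, the force and the opening at its end, in the units of the state.
- robot.sense(): the state, without advancing time (a new reading comes with each control period).
- robot.snapshot(name): name is "scene" or "top" or "wrist"; returns a dict with "color" (400x640x3 uint8, red, green, blue), "mtx" (3x3 intrinsics, pixels), "D" ([k1, k2, p1, p2, k3] as OpenCV has them; the pictures are not rectified), "rvec" (rotation vector, rad) and "tvec" (3), from world to camera coordinates, as OpenCV has them. Camera axes: x right, y down, z forward; pixel columns grow to the right and rows downward; lengths in m; the calibration is good to about 2 mm. A picture is of the moment at which its call begins. There is no depth.
- robot.close_job(): hands the job in, once; it reports no verdict.
Trained networks look in a picture, given as the dict that the camera call returned (one of the last four; its "shot" number tells which), for a name from the list of things; names that differ only in an ending like _2 or _b are one class to them, and where a whole thing is asked for, a point or a joint stands for the part that bears it (a point fixed in the world has none). Each returns a list of dicts, best first, with "score" (0 to 1); they miss things now and then, are a little off and sometimes report something else, mostly with a low value. They report only what shows in the picture. A call takes as long as a camera call.
- robot.look_for(picture, label): "xy" ([column, row] in pixels, amid what is visible of it).
- robot.mark_of(picture, label): "xy" ([column, row] in pixels: a listed point, or the origin of a listed thing).
The state is a dict: "time_s": time; "q": joint angles; "qd": joint speeds; "tau": joint torques, N m; "eef_pos": TCP position; "eef_rot": TCP orientation; "force": force on the tool from outside, world axes, zero at the start; "ft_torque": the same for the moment, N m; "width": finger opening in m.
Only numpy, scipy, OpenCV 4.12 (cv2) and the standard library are available. Lean on these libraries where they do the work, as an engineer would, in place of code of your own. Each camera call takes 0.05 s, during which the arm holds its last target. There are 200 camera calls.

### The job

The nut on the foot of the little counter sign stand has worked loose, and an adjustable wrench lies round it with its jaws too wide. Roll the wrench's upright knurled brass worm clockwise (seen from above) until the jaws just fit the nut, let go of the worm, then swing the wrench by its handle to tighten the nut clockwise by about an eighth of a turn (45 degrees). Leave the wrench lying on the nut with its jaws still fitted.

Things in the scene. Friction and masses are not known exactly. Their poses are not given: they have to be found in the camera images.
- wrench: loose steel adjustable wrench, 225 mm long, 12 mm thick, 0.5 kg, lying round the nut. Origin: centre of the seat between the jaws, on the underside (14 mm above the worktop). x points out of the mouth, z up. Handle along -x, from x -0.09 to -0.225, 24 mm wide, 15 to 25 mm above the worktop: take or push it at x -0.15. Jaw at +y fixed, jaw at -y moves. (The plain open-ended wrench is not needed)
- worm: the wrench's adjusting worm: upright knurled brass drum, 30 mm across, 28 mm tall, on the wrench's head at wrench x -0.06, y 0. Origin: on its axis at mid-height, 46 mm above the worktop (drum 32 to 60 mm; wrench's top 26). Turns about the vertical, 0.2 N m friction, stays where left; clockwise from above closes the jaw 10 mm a radian. Stops at the nut: a light grip (25 N) then slips harmlessly
- jaw (a joint): travel of the movable jaw, m: 0 with the jaws 45 mm apart, growing as they close (gap = 45 mm less this). It starts at 0.002 to 0.007 and is 0.015 when the jaws touch both flats of the nut
- nut (a joint): angle of the nut, rad: 0 at the start, growing clockwise seen from above. It turns against 0.15 N m of friction and stays where it is left
- nut_top (a point): centre of the upper face of the brass hexagon nut, 30 mm across flats, 35 mm across corners, face 28 mm above the worktop, on the dark round foot (radius 88 mm, 14 mm high) of the sign stand; it only turns about the vertical. At the start its x axis lies along the wrench's x. The stand's upright sign (104 mm wide, top at 138 mm) stands 66 mm beyond the nut, away from the handle

How it is judged:
On the way:
1. the worm, rolled by the fingers, has closed the jaws to within 2.5 mm of the nut's width, round the nut (value of joint jaw above 0.0125 m and contact force between the fingers and worm above 0.5 N and horizontal distance between wrench and nut_top below 0.012 m and value of joint nut below 0.4 rad), for 0.1 s.
At the end, for the whole second after the job is handed in: the nut has been turned clockwise by 30 to 60 degrees (0.52 to 1.05 rad) from its start; the wrench lies on the foot at rest (underside below 22 mm), its seat centre within 12 mm of the nut's centre, its x axis within 0.25 rad of the nut's, its jaws no more than 33 mm apart (jaw above 0.012) (value of joint nut between 0.52 and 1.05 rad and value of joint jaw above 0.012 m and horizontal distance between wrench and nut_top below 0.012 m and height (world z) of wrench below 0.022 m and angle between the x axis of wrench and the x axis of nut_top, either way round below 0.25 rad and linear speed of wrench below 0.02 m/s); the robot touches nothing.
It fails at once if the nut is turned loose by more than 0.3 rad (value of joint nut below -0.3 rad).
It also fails if it takes over 48 s, if anything falls off the work surface, if the arm or the gripper's body presses on something with over 40 N, if the wrist force passes 120 N, or if a joint passes its speed limit or range.

## Working session

There is one attempt and no reset: what is moved stays moved. The work goes in short steps, Python scripts to look and compute and a tool call to move; the robot and the scene stay as the last step left them, time stands still between calls to the robot, and variables do not carry over. Pictures are saved under pics/ and viewed, about 8 in all and at most 12, crops included, and the job is handed in when it is done.

Besides the shell and the picture viewer there is one more tool, called after ">>>" by a JSON object that holds its "method" and its "body". carry_out: Moves the arm, as the interface text tells. Its arguments: {"type":"object","properties":{"moves":{"type":"array","items":{"type":"array","items":{"type":"number"}}},"force":{"type":"number"}},"required":["moves"]}

```bash
mkdir -p pics; ls; cat > h.py <<'E'
import numpy as np, cv2
from cell import robot
from scipy.spatial.transform import Rotation as R
def ray(p,xy,z):
    u=cv2.undistortPoints(np.array([[xy]],float),p["mtx"],p["D"])[0,0]
    M=R.from_rotvec(np.ravel(p["rvec"])).as_matrix(); t=np.ravel(p["tvec"])
    c=-M.T@t; d=M.T@np.array([u[0],u[1],1]); return (c+d*(z-c[2])/d[2])
def proj(p,P):
    return cv2.projectPoints(np.array(P,float).reshape(-1,1,3),np.array(p["rvec"]),np.array(p["tvec"]),p["mtx"],p["D"])[0][:,0]
def save(p,n): cv2.imwrite("pics/"+n,p["color"][:,:,::-1])
E
python3 - <<'E'
from h import *
s=robot.sense(); print(s["eef_pos"],s["eef_rot"],s["time_s"],R.from_rotvec(s["eef_rot"]).as_matrix().round(3))
ims=[]
for n in ["scene","top","wrist"]:
    p=robot.snapshot(n); ims.append(p["color"])
    save(p,n+"0.png")
    for l,z in [("wrench",.014),("worm",.046),("nut_top",.028)]:
        for f in (robot.mark_of,robot.look_for):
            for r in f(p,l)[:2]: print(n,l,f.__name__,np.round(r["xy"],1),round(r["score"],2),ray(p,r["xy"],z).round(4))
E
```

```text
pics
[0.14355055 0.58218738 0.40384762] [-1.31491645 -1.02805675  1.03069902] 0.0 [[ 0.239 -0.001 -0.971]
 [ 0.971 -0.002  0.239]
 [-0.002 -1.     0.   ]]
scene wrench call [345.5 208.6] 0.91 [0.629  0.1064 0.014 ]
scene wrench call [317.1 215.9] 0.73 [0.5722 0.1496 0.014 ]
scene worm call [322.6 203.1] 0.45 [0.5894 0.1456 0.046 ]
scene worm call [319.5 205.4] 0.74 [0.5796 0.1475 0.046 ]
scene nut_top call [346.7 204.9] 0.68 [0.6299 0.1044 0.028 ]
scene nut_top call [346.6 207.3] 0.45 [0.6234 0.1006 0.028 ]
top wrench call [327.3 183.3] 0.75 [0.6328 0.1099 0.014 ]
top wrench call [308.  206.3] 0.75 [0.579  0.1558 0.014 ]
top worm call [311.7 206.7] 0.49 [0.5749 0.1465 0.046 ]
top worm call [309.4 205.1] 0.57 [0.5786 0.1516 0.046 ]
top nut_top call [324.3 182.1] 0.59 [0.6335 0.1171 0.028 ]
top nut_top call [326.9 184.3] 0.62 [0.6283 0.1112 0.028 ]
```

```bash
python3 - <<'E'
import cv2,numpy as np
a=cv2.imread("pics/top0.png")[90:310,200:460]; b=cv2.imread("pics/scene0.png")[90:310,200:460]
cv2.imwrite("pics/a.png",np.vstack([cv2.resize(np.hstack([a,b]),None,fx=1.53,fy=1.53,interpolation=2)]))
w=cv2.imread("pics/wrist0.png");cv2.imwrite("pics/b.png",w)
E
```

```text
(no output)
```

View pics/a.png

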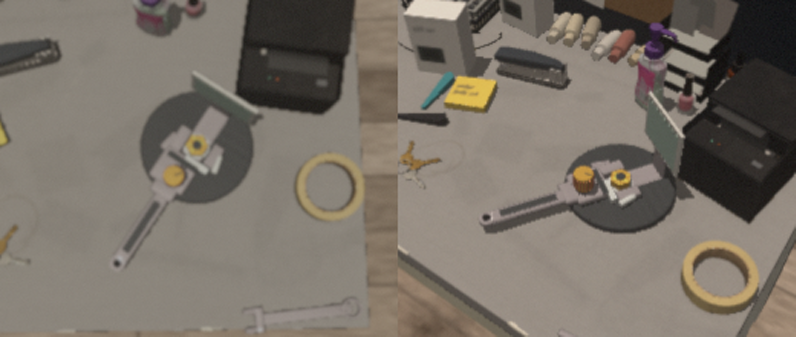

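>>> {"method": "carry_out", "body": {"moves": [[0,0,0,-0.0244,0.008,-0.0404,0],[0,0,0,-0.0487,0.016,-0.0808,0],[0,0,0,-0.0731,0.024,-0.1212,0],[0,0,0,-0.0974,0.032,-0.1616,0],[0,0,0,-0.1218,0.04,-0.202,0]], "force": 25}}

```text
time_s: 1.55
eef_pos: [0.3116, 0.4146, 0.3646]
eef_rot: [-1.314, -1.03, 1.029]
force: [-0.1, 0.9, 0.8]
width: 0.0853
```

>>> {"method": "carry_out", "body": {"moves": [[0,0,0,-0.0244,0.008,-0.0404,0],[0,0,0,-0.0487,0.016,-0.0808,0],[0,0,0,-0.0731,0.024,-0.1212,0],[0,0,0,-0.0974,0.032,-0.1616,0],[0,0,0,-0.1218,0.04,-0.202,0]]}}

```text
time_s: 2.05
eef_pos: [0.4789, 0.2477, 0.3246]
eef_rot: [-1.314, -1.03, 1.029]
force: [0.3, 1.1, -0.6]
width: 0.0852
```

>>> {"method": "carry_out", "body": {"moves": [[0,0,0,-0.0244,0.008,-0.0404,0],[0,0,0,-0.0487,0.016,-0.0808,0],[0,0,0,-0.0731,0.024,-0.1212,0],[0,0,0,-0.0731,0.024,-0.1212,0],[0,0,0,-0.0731,0.024,-0.1212,0]]}}

```text
time_s: 2.55
eef_pos: [0.5783, 0.1483, 0.3003]
eef_rot: [-1.314, -1.027, 1.028]
force: [-0.1, 0.2, 0.5]
width: 0.0854
```

```bash
cat > m.py <<'E'
from h import *
import sys
s=robot.sense(); print(s["time_s"],s["eef_pos"].round(4) if hasattr(s["eef_pos"],"round") else s["eef_pos"],np.round(s["q"],3),s["force"],s["width"]); print(R.from_rotvec(s["eef_rot"]).as_matrix().round(3))
for n in sys.argv[2:]:
    p=robot.snapshot(n); save(p,n+sys.argv[1]+".png")
    for l,z in [("wrench",.014),("worm",.046),("nut_top",.028)]:
        for f,g in ((robot.mark_of,"mark"),(robot.look_for,"look")):
            for r in f(p,l)[:2]: print(n,l,g,np.round(r["xy"],1),round(r["score"],2),ray(p,r["xy"],z).round(4))
E
python3 m.py 1 wrist
```

```text
2.55 [0.5783 0.1483 0.3003] [ 0.135  0.464  1.629  0.     1.049 -1.191] [-0.09243009  0.1640522   0.54212024] 0.08537406067175042
[[ 0.242 -0.001 -0.97 ]
 [ 0.97   0.     0.242]
 [-0.    -1.     0.001]]
wrist wrench look [329.5 183.1] 0.65 [0.5703 0.1615 0.014 ]
wrist worm mark [308.1 212.8] 0.94 [0.5809 0.1408 0.046 ]
wrist worm look [309.2 211.1] 0.81 [0.5798 0.142  0.046 ]
wrist nut_top mark [284.5 263.5] 0.64 [0.6277 0.1068 0.028 ]
wrist nut_top look [284.9 256.8] 0.75 [0.6215 0.109  0.028 ]
```

View pics/wrist1.png

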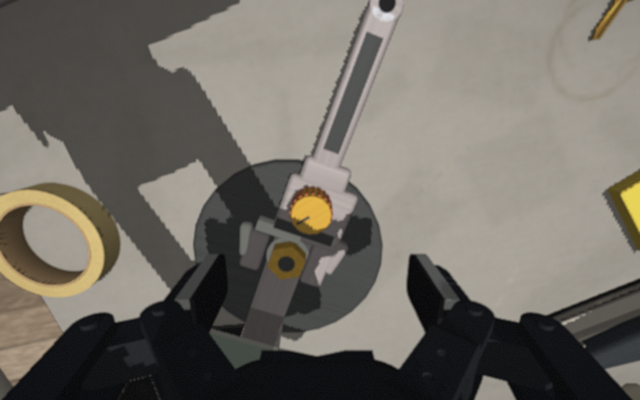

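```bash
cat >> h.py <<'E'
class F(dict): pass
E
python3 - <<'E'
from h import *
p=robot.snapshot("wrist")
for xy,z in [((313,215),.060),((286,261),.028),((385,5),.025),((363,70),.025),((335,150),.025)]: print(xy,ray(p,xy,z).round(4))
M=R.from_rotvec(np.ravel(p["rvec"])).as_matrix(); print(-M.T@np.ravel(p["tvec"]))
p=robot.snapshot("top")
for l,z in [("wrench",.014),("worm",.046),("nut_top",.028)]:
  for r in robot.mark_of(p,l): print(l,r["xy"],r["score"],ray(p,r["xy"],z))
E
```

```text
(313, 215) [0.5779 0.1473 0.06  ]
(286, 261) [0.6253 0.1107 0.028 ]
(385, 5) [0.4518 0.2298 0.025 ]
(363, 70) [0.489  0.2069 0.025 ]
(335, 150) [0.5413 0.174  0.025 ]
[0.50303306 0.16847168 0.27009872]
```

```bash
python3 - <<'E'
from h import *
p=robot.snapshot("wrist"); im=p["color"][:,:,::-1].copy(); k=5;x0,y0=255,165
im=cv2.resize(im[y0:y0+115,x0:x0+110],None,fx=k,fy=k,interpolation=cv2.INTER_NEAREST)
a=np.linspace(0,2*np.pi,40)
for c,col in [((.578,.1473),(0,255,0)),((.5809,.1408),(0,0,255))]:
  for z in (.06,.032):
    q=proj(p,np.c_[c[0]+.015*np.cos(a),c[1]+.015*np.sin(a),a*0+z]); cv2.polylines(im,[((q-[x0-.5,y0-.5])*k).astype(int)],1,col,1)
q=proj(p,np.c_[.6253+.0175*np.cos(a),.1107+.0175*np.sin(a),a*0+.028]); cv2.polylines(im,[((q-[x0-.5,y0-.5])*k).astype(int)],1,(255,0,0),1)
cv2.imwrite("pics/c.png",im)
E
```

```text
(no output)
```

View pics/c.png

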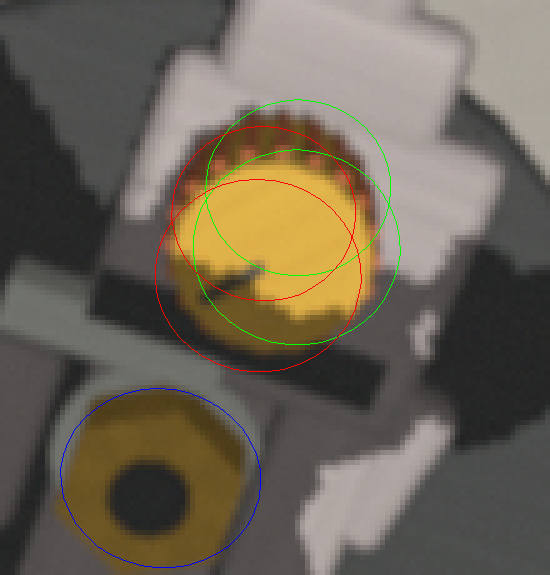

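```bash
python3 - <<'E'
from h import *
p=robot.snapshot("wrist")
f=lambda u,v:(255+u/5-.5,165+v/5-.5)
W=ray(p,f(277,255),.06);W2=ray(p,f(282,190),.035);N=ray(p,f(150,488),.028);print(W,N,np.linalg.norm((W-N)[:2]),np.degrees(np.arctan2(*(N-W)[1::-1])))
s=robot.sense();Rm=R.from_rotvec(s["eef_rot"]).as_matrix()
print(Rm.T@(np.r_[W[:2],.206]-s["eef_pos"]))
E
```

```text
[0.57818586 0.14423746 0.06      ] [0.62637699 0.1083291  0.028     ] 0.060098210206035674 -36.69067783686322
[-0.00487174  0.09474554 -0.00167369]
```

>>> {"method": "carry_out", "body": {"moves": [[0,0,0,-0.003,0.03,-0.001,0],[0,0,0,-0.005,0.06,-0.0017,0],[0,0,0,-0.005,0.08,-0.0017,0],[0,0,0,-0.005,0.094,-0.0017,0],[0,0,0,-0.005,0.094,-0.0017,0]]}}

```text
time_s: 3.75
eef_pos: [0.5774, 0.1438, 0.2049]
eef_rot: [-1.312, -1.026, 1.032]
force: [-0.6, -0.5, 0.8]
width: 0.0857
```

>>> {"method": "carry_out", "body": {"moves": [[0,0,0,0,0,0,255],[0,0,0,0,0,0,255],[0,0,0,0,0,0,255],[0,0,0,0,0,0,255],[0,0,0,0,0,0,255]], "force": 25}}

```text
time_s: 4.25
eef_pos: [0.5786, 0.144, 0.2078]
eef_rot: [-1.315, -1.03, 1.029]
force: [0.6, -0.4, 5.5]
width: 0.029
```

>>> {"method": "carry_out", "body": {"moves": [[0,0,0,0,0,0,255],[0,0,0,0,0,0,255],[0,0,0,0,0,0,255],[0,0,0,0,0,0,255],[0,0,0,0,0,0,255]]}}

```text
time_s: 4.75
eef_pos: [0.5786, 0.144, 0.2078]
eef_rot: [-1.315, -1.03, 1.029]
force: [-1.0, -0.8, 5.9]
width: 0.029
```

>>> {"method": "carry_out", "body": {"moves": [[0,8,0,0,0,0,255],[0,16,0,0,0,0,255],[0,24,0,0,0,0,255],[0,32,0,0,0,0,255],[0,40,0,0,0,0,255]]}}

```text
time_s: 5.25
eef_pos: [0.5788, 0.1443, 0.2078]
eef_rot: [-1.515, -0.492, 0.488]
force: [-0.8, 1.8, 6.0]
width: 0.0296
```

```bash
python3 -c "
from h import *
s=robot.sense();print(s['q'],s['force'],s['ft_torque'])
p=robot.snapshot('scene');q=robot.snapshot('wrist')
cv2.imwrite('pics/d.png',np.hstack([cv2.resize(p['color'][140:270,260:400],(430,400)),cv2.resize(q['color'],None,fx=.57,fy=1)[:,:]])[:,:,::-1])"
```

```text
[ 1.28503092e-01  5.85641730e-01  1.69891073e+00  8.50871506e-05
  8.54845639e-01 -4.97204114e-01] [-0.83460097  1.83635584  6.03625683] [0.13295449 0.09127337 0.27246342]
```

View pics/d.png

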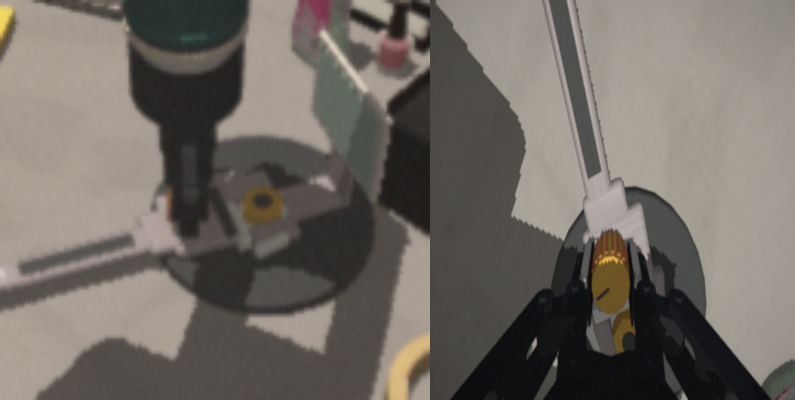

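>>> {"method": "carry_out", "body": {"moves": [[0,8,0,0,0,0,255],[0,16,0,0,0,0,255],[0,24,0,0,0,0,255],[0,32,0,0,0,0,255],[0,40,0,0,0,0,255]]}}

```text
time_s: 5.85
eef_pos: [0.5793, 0.1444, 0.2076]
eef_rot: [-1.569, 0.054, -0.059]
force: [1.6, 3.9, 1.6]
width: 0.0287
```

```bash
python3 -c "
from h import *
s=robot.sense();print(s['force'],s['ft_torque'])
p=robot.snapshot('wrist')
cv2.imwrite('pics/e.png',p['color'][:,:,::-1])"
```

```text
[1.60410878 3.92937655 1.57869046] [ 0.47073783 -0.24919901  0.39239149]
```

>>> {"method": "carry_out", "body": {"moves": [[0,6,0,0,0,0,255],[0,10,0,0,0,0,255],[0,10,0,0,0,0,255],[0,10,0,0,0,0,255],[0,10,0,0,0,0,255]]}}

```text
time_s: 6.4
eef_pos: [0.5794, 0.1443, 0.2075]
eef_rot: [-1.562, 0.185, -0.191]
force: [4.4, 2.2, 3.3]
width: 0.0292
```

```bash
python3 -c "
from h import *
s=robot.sense();print(s['force'],s['ft_torque'],s['q'])
p=robot.snapshot('wrist')
cv2.imwrite('pics/f.png',np.hstack([cv2.resize(cv2.imread('pics/e.png'),None,fx=1,fy=1)[100:400,160:480],p['color'][100:400,160:480,::-1]]))"
```

```text
[4.40463651 2.19741056 3.25454215] [ 0.38427815 -0.75225888  0.32335845] [1.28364349e-01 5.86427749e-01 1.69835913e+00 1.89748926e-04
 8.53480207e-01 3.67733806e-01]
```

View pics/f.png

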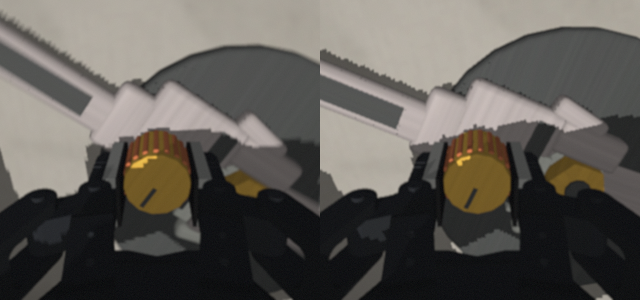

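>>> {"method": "carry_out", "body": {"moves": [[0,8,0,0,0,0,255],[0,16,0,0,0,0,255],[0,20,0,0,0,0,255],[0,20,0,0,0,0,255],[0,20,0,0,0,0,255]]}}

```text
time_s: 6.95
eef_pos: [0.5789, 0.1437, 0.2072]
eef_rot: [-1.521, 0.459, -0.462]
force: [4.5, -1.5, 4.8]
width: 0.0289
```

>>> {"method": "carry_out", "body": {"moves": [[0,0,0,0,0,0,0],[0,0,0,0,0,0,0],[0,0,0,0,0,0,0],[0,0,0,0,0,0,0],[0,0,0,0,-0.03,0,0]]}}

```text
time_s: 7.45
eef_pos: [0.5759, 0.1437, 0.2334]
eef_rot: [-1.524, 0.469, -0.456]
force: [0.5, -0.5, -0.3]
width: 0.0852
```

>>> {"method": "carry_out", "body": {"moves": [[0,-8,0,0,-0.04,0,0],[0,-16,0,0,-0.06,0,0],[0,-24,0,0,-0.06,0,0],[0,-32,0,0,-0.06,0,0],[0,-40,0,0,-0.06,0,0]]}}

```text
time_s: 7.95
eef_pos: [0.5778, 0.144, 0.2968]
eef_rot: [-1.569, -0.089, 0.089]
force: [-0.4, -0.2, -0.3]
width: 0.0856
```

```bash
python3 m.py 2 wrist top scene
```

```text
7.95 [0.5778 0.144  0.2968] [ 0.128  0.466  1.636 -0.     1.04   0.015] [-0.42556536 -0.23113361 -0.3169474 ] 0.08559481554534307
[[ 0.994 -0.001 -0.113]
 [ 0.113 -0.     0.994]
 [-0.001 -1.    -0.   ]]
wrist wrench mark [367.7 240.3] 0.74 [0.6272 0.1083 0.014 ]
wrist wrench look [310.3 176.4] 0.86 [0.5701 0.1606 0.014 ]
wrist worm mark [317.9 209.7] 0.63 [0.5784 0.1432 0.046 ]
wrist worm look [316.7 208.9] 0.74 [0.5774 0.1437 0.046 ]
wrist nut_top mark [370.6 243.8] 0.86 [0.6269 0.1116 0.028 ]
wrist nut_top look [369.8 242.7] 0.55 [0.6261 0.1125 0.028 ]
top wrench look [290.5 234.8] 0.83 [0.5131 0.197  0.014 ]
scene wrench mark [349.3 207.6] 0.89 [0.6368 0.1006 0.014 ]
scene wrench look [316.7 216.1] 0.61 [0.5711 0.15   0.014 ]
scene worm mark [318.7 204.9] 0.53 [0.5798 0.1499 0.046 ]
scene worm look [322.4 205.7] 0.72 [0.5826 0.1415 0.046 ]
scene nut_top mark [347.1 203.7] 0.51 [0.6336 0.1056 0.028 ]
scene nut_top look [342.7 205.2] 0.49 [0.6237 0.1117 0.028 ]
```

View pics/wrist2.png

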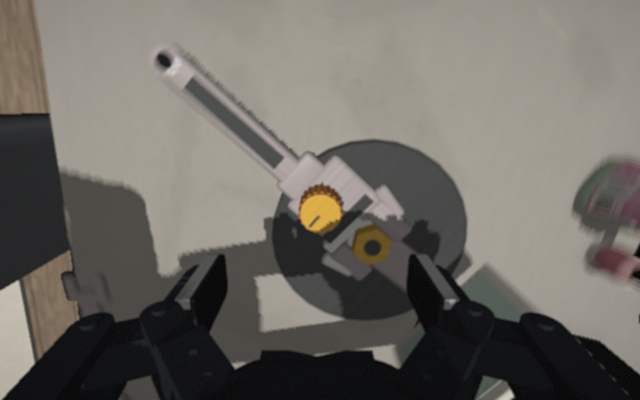

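```bash
python3 - <<'E'
from h import *
p=robot.snapshot("wrist")
H=ray(p,(165,60),.025);S1=ray(p,(193,85),.025);S2=ray(p,(281,162),.025);N=ray(p,(371.5,244),.028);W=ray(p,(321,213),.06)
print(H,S1,S2,N,W)
ang=lambda a,b:np.degrees(np.arctan2(*(b-a)[1::-1]))
print(ang(H,N),ang(S1,S2),ang(W,N),ang(H,S2),np.linalg.norm((H-N)[:2]))
im=p["color"][:,:,::-1]
cv2.imwrite("pics/g.png",cv2.resize(im[170:300,290:440],None,fx=4,fy=4,interpolation=2))
E
```

```text
[0.45903765 0.2368704  0.025     ] [0.47863367 0.22216494 0.025     ] [0.54665595 0.17229666 0.025     ] [0.62802596 0.11116553 0.028     ] [0.58079986 0.14578646 0.06      ]
-36.64435111899188 -36.24576926417172 -36.24472873696672 -36.389812625173235 0.2106151981170187
```

View pics/g.png

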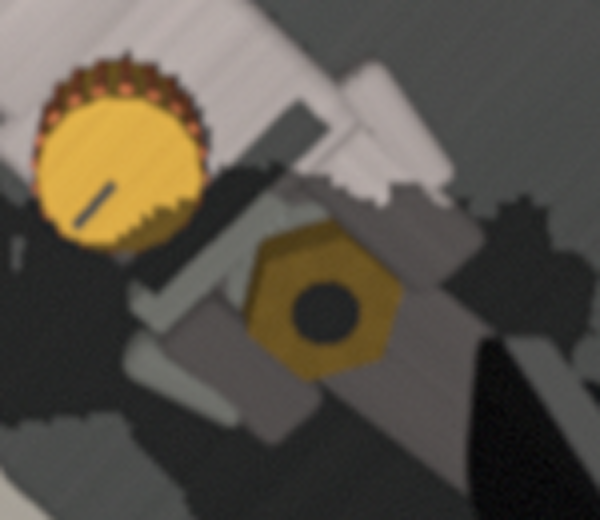

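>>> {"method": "carry_out", "body": {"moves": [[0,-8.5,0,-0.02,0,0.02,135],[0,-17,0,-0.04,0,0.04,135],[0,-25.5,0,-0.055,0,0.053,135],[0,-34,0,-0.0654,0,0.0628,135],[0,-42,0,-0.0654,0,0.0628,135]]}}

```text
time_s: 9.55
eef_pos: [0.5046, 0.2004, 0.2966]
eef_rot: [-1.467, -0.661, 0.663]
force: [0.5, 0.1, -0.3]
width: 0.0401
```

>>> {"method": "carry_out", "body": {"moves": [[0,-5,0,0,0,0,135],[0,-5,0,0,0,0,135],[0,-5,0,0,0.02,0,135],[0,-5,0,0,0.05,0,135],[0,-5,0,0,0.05,0,135]]}}

```text
time_s: 10.05
eef_pos: [0.5049, 0.1989, 0.2439]
eef_rot: [-1.446, -0.717, 0.727]
force: [-0.2, -1.3, 0.4]
width: 0.0404
```

```bash
python3 - <<'E'
from h import *
s=robot.sense(); Rm=R.from_rotvec(s["eef_rot"]).as_matrix(); print(s["eef_pos"],s["width"],np.degrees(np.arctan2(Rm[1,0],Rm[0,0])))
p=robot.snapshot("wrist"); im=p["color"][:,:,::-1].copy()
e=np.array(s["eef_pos"])
for d in (-.012,0,.012):
  x=proj(p,[np.r_[.506,.199,.025]+d*Rm[:,0]])[0]; cv2.circle(im,tuple(x.astype(int)),3,(0,0,255),-1)
for d in (-.02,.02):
  x=proj(p,[e+.17*Rm[:,1]+d*Rm[:,0]])[0]; print(x)
  if abs(x).max()<2000: cv2.circle(im,tuple(x.astype(int)),3,(0,255,0),-1)
cv2.imwrite("pics/h1.png",im)
E
```

```text
[0.50487314 0.1988947  0.24393609] 0.04044315187997206 53.00246685619372
[277.1648637  261.31394689]
[356.61517186 261.25472261]
```

View pics/h1.png

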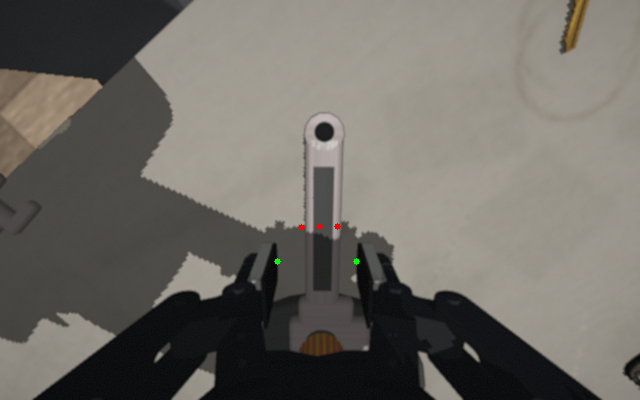

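>>> {"method": "carry_out", "body": {"moves": [[0,0,0,0.0015,0.02,0,135],[0,0,0,0.0015,0.04,0,135],[0,0,0,0.0015,0.06,0,135],[0,0,0,0.0015,0.06,0,135],[0,0,0,0.0015,0.06,0,135]]}}

```text
time_s: 10.6
eef_pos: [0.5078, 0.2007, 0.1877]
eef_rot: [-1.447, -0.724, 0.723]
force: [0.3, 0.9, 0.6]
width: 0.0403
```

>>> {"method": "carry_out", "body": {"moves": [[0,3,0,0.0079,0,-0.0002,135],[0,6,0,0.0157,0,-0.0008,135],[0,9,0,0.0235,0,-0.0018,135],[0,12,0,0.0312,0,-0.0033,135],[0,15,0,0.0388,0,-0.0051,135]]}}

```text
time_s: 11.1
eef_pos: [0.5353, 0.2288, 0.1885]
eef_rot: [-1.508, -0.52, 0.518]
force: [-1.5, -1.2, -0.3]
width: 0.0402
```

```bash
python3 - <<'E'
from h import *
s=robot.sense(); Rm=R.from_rotvec(s["eef_rot"]).as_matrix(); print(s["eef_pos"],s["force"],np.degrees(np.arctan2(Rm[1,0],Rm[0,0])))
p=robot.snapshot("wrist"); q=robot.snapshot("scene")
cv2.imwrite("pics/i.png",np.hstack([cv2.resize(p["color"],(480,300)),cv2.resize(q["color"][150:250,260:360],(300,300))])[:,:,::-1])
E
```

```text
[0.53529227 0.22877891 0.18850566] [-1.45602071 -1.24668247 -0.31052959] 38.01214592062408
```

View pics/i.png

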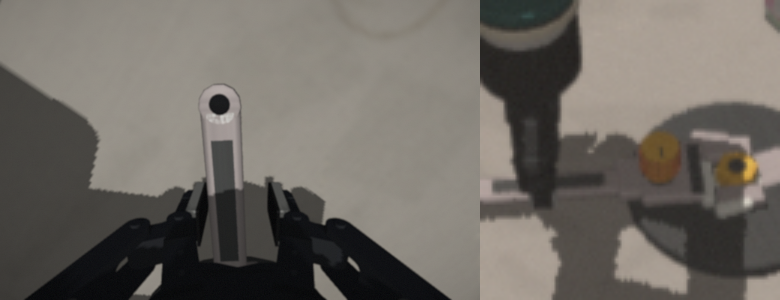

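>>> {"method": "carry_out", "body": {"moves": [[0,3,0,0.0079,0,-0.0002,135],[0,6,0,0.0157,0,-0.0008,135],[0,9,0,0.0235,0,-0.0018,135],[0,12,0,0.0312,0,-0.0033,135],[0,15,0,0.0388,0,-0.0051,135]]}}

```text
time_s: 11.7
eef_pos: [0.5679, 0.2482, 0.1878]
eef_rot: [-1.548, -0.315, 0.318]
force: [-2.5, -2.8, 2.2]
width: 0.0403
```

>>> {"method": "carry_out", "body": {"moves": [[0,3,0,0.0079,0,-0.0002,135],[0,6,0,0.0157,0,-0.0008,135],[0,9,0,0.0235,0,-0.0018,135],[0,12,0,0.0312,0,-0.0033,135],[0,15,0,0.0388,0,-0.0051,135]]}}

```text
time_s: 12.2
eef_pos: [0.6054, 0.2588, 0.1878]
eef_rot: [-1.569, -0.11, 0.112]
force: [-2.6, -1.1, 1.9]
width: 0.0402
```

>>> {"method": "carry_out", "body": {"moves": [[0,2,0,0.0052,0,-0.0001,135],[0,2,0,0.0052,0,-0.0001,135],[0,2,0,-0.001,0,0,135],[0,2,0,-0.001,0,0,135],[0,2,0,-0.001,-0.02,0,135]]}}

```text
time_s: 12.7
eef_pos: [0.6032, 0.2585, 0.2047]
eef_rot: [-1.57, -0.081, 0.089]
force: [1.0, -0.1, 0.1]
width: 0.0403
```

>>> {"method": "carry_out", "body": {"moves": [[0,0,0,0,-0.03,0,135],[0,0,0,0,-0.07,0,135],[0,0,0,0,-0.11,-0.02,135],[0,0,0,0,-0.13,-0.05,135],[0,0,0,0,-0.13,-0.05,135]]}}

```text
time_s: 13.2
eef_pos: [0.6118, 0.207, 0.341]
eef_rot: [-1.57, -0.089, 0.078]
force: [1.3, -0.2, -0.6]
width: 0.0401
```

```bash
python3 m.py 3 wrist; python3 -c "
import cv2
a=cv2.imread('pics/wrist3.png');cv2.imwrite('pics/w3.png',a)"
```

```text
13.2 [0.6118 0.207  0.341 ] [ 0.22   0.48   1.48  -0.002  1.175  0.114] [ 1.31574678 -0.18959472 -0.59602648] 0.0401090431728721
[[ 0.994  0.007 -0.106]
 [ 0.106 -0.     0.994]
 [ 0.007 -1.    -0.001]]
wrist wrench mark [321.4 271.8] 0.71 [0.6295 0.1091 0.014 ]
wrist wrench look [315.5 207.4] 0.94 [0.6154 0.1818 0.014 ]
wrist wrench look [320.  275.6] 0.25 [0.6285 0.1043 0.014 ]
wrist worm mark [315.2 233.1] 0.96 [0.6165 0.1676 0.046 ]
wrist worm look [316.5 232.3] 0.82 [0.6176 0.1685 0.046 ]
wrist nut_top mark [319.4 278.5] 0.69 [0.6271 0.1092 0.028 ]
wrist nut_top look [319.8 272.7] 0.73 [0.6267 0.1161 0.028 ]
```

View pics/w3.png

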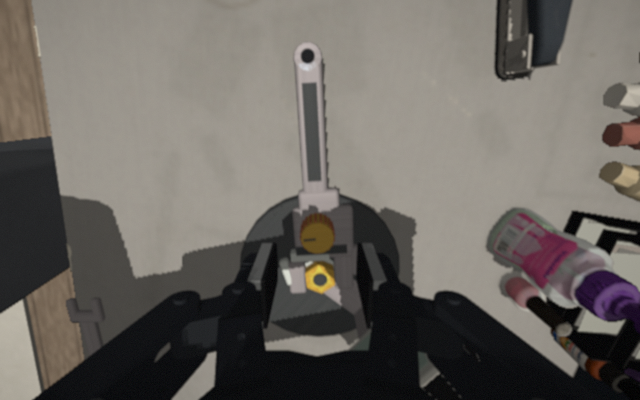

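```bash
python3 - <<'E'
from h import *
p=robot.snapshot("wrist")
H=ray(p,(308,56),.025);N=ray(p,(320,277),.028)
a=np.degrees(np.arctan2(*(N-H)[1::-1]));print(H,N,a,np.linalg.norm((H-N)[:2]))
if 38<-34.5-a and -36.7-a<52: print("ok",robot.close_job())
E
```

```text
[0.58961862 0.3212321  0.025     ] [0.62223649 0.11738521 0.028     ] -80.9090723428405 0.20644000900058315
the job is handed in; nothing more can be done
ok None
```

I closed the jaws onto the nut with the worm, swung the wrench about 45° clockwise, and handed the job in at about 13 s. No verdict was reported.

- **Worm:** I gripped it at 25 N and rolled it clockwise. The fingers started to slip at about 0.4 N m, so it had reached its stop. The close-up picture showed both jaws touching the flats of the nut.
- **Swing:** I let go of the worm, set the half-open fingers either side of the handle, pushed it round the nut, then lifted clear.
- **Turn:** The wrench's axis ended at −80 to −81°, against −34.5 to −36.7° at the start. That is about 43–46° clockwise.
- **Seat and fit:** The detector put the seat centre about 2 mm from the nut's centre, with the wrench still lying on the nut. My last picture was taken from higher up and does not show the jaw fit clearly.
- **Not measured directly:** I took the nut's own angle from the wrench, because they were fitted together throughout the swing.
- **Disagreement:** In the last check, my own hand-picked nut position was about 9 mm from the detector's and from my earlier readings, around (0.627, 0.110). I put this down to picking the wrong pixel; even so, the angle changes by only a degree or so.

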